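Rebuild the tube mixer's drive stack

ROBOT

A 6-joint arm with a two-finger parallel gripper is mounted at the origin on the work surface. World frame = base frame: x ahead of the robot, y to its left, z up, the work surface at z = 0. Lengths are in mm, angles in degrees, forces in N, time in s.
With the tool pointing down it reaches from about 300 to 850 mm from the base axis. Payload 4.2 kg.
Tool frame: the origin (TCP) lies midway between the tips of the shut fingers; the grasp point (between the pads) lies 19 mm behind it; z points along the fingers, y is the line along which they close (so a half turn about z gives the same grasp; the last joint's range is limited). The gripper opens to 91 mm and grips with 3 to 60 N. Pads are 32 mm wide; open, the fingers measure 118 mm over their backs; the gripper's body (76 mm by 178 mm) begins 60 mm behind the grasp point.
Start: joints at [63.77, 18.312, 89.639, -0, 72.044, -1.146], TCP at [243.774, 520.785, 213.976] pointing down, gripper open.
Joint ranges: [-177.97, 177.97], [-48.28, 115.42], [12.27, 149.76], [-77.06, 257.06], [2.81, 150.46], [-146.56, 146.56]. Speed limits (degrees/s): [147.25, 147.25, 180, 180, 180, 180].

INTERFACE

Orientations are given as [roll, pitch, yaw] about the fixed x, y, z axes, in that order (R = Rz(yaw) Ry(pitch) Rx(roll)).
In Python, from workcell import state, grab_frame, camera_model, workorder gives the robot as it stands.
- The arm moves only by the tool carry_out, never from a script. Its argument "commands" is a list of rows, each a list of 7 numbers: the turn, a rotation vector about the tool's x, y, z in degrees, then the shift along the tool's x, y, z in mm, then the opening, from -1 (shut) to 1 (fully open). In form: [[ax, ay, az, dx, dy, dz, hand], ...]. A call has 1 to 20 rows; each row is the pose to reach, as a shift and turn from the pose commanded when the call began, along the tool's axes at that moment; what a row does not reach only later rows make up. A row lasts 1/10 s, in which the tool goes at most 50 mm and 8.59 degrees, less where a joint would pass 70% of its speed; a pose out of reach is approached as far as the arm can. A call with a gripper value outside its range is refused whole. The fingers move at their own pace and stop on an object; "force" is the grip in N (left out, the last holds). Time passes only in rows, so rows that repeat a pose let the fingers close. It gives the time, the measured TCP pose, the force, the opening and the grip force at its end, in the units of the state.
- state(): the state, without advancing time (a new reading comes with each control period).
- grab_frame(name): name is "scene" or "top" or "wrist"; returns the picture (400x640x3 uint8, red, green, blue); there is no depth.
- camera_model(name): a dict with "fx", "fy", "cx", "cy" (pixels), "dist" ([k1, k2, p1, p2, k3] as OpenCV has them; the pictures are not rectified), "origin" and "rotation" of the camera in the world; the wrist camera has in their place "mount" (4x4, takes a point from camera to tool coordinates, whose origin is the TCP and whose axes are the flange's). Camera axes: x right, y up, looking along -z (the intrinsics and any distortion apply to the point x, -y, -z); pixel columns grow to the right and rows downward; lengths in mm; the calibration is good to about 2 mm. A picture is of the moment at which its call begins: read the wrist's pose just before it. camera_model takes no time and is no camera call.
- workorder.job_done(): hands the job in; it is judged then, once.
The state is a dict: "time_s": time; "qpos": joint angles; "qvel": joint speeds; "effort": joint torques, N m; "ee_pos": TCP position; "ee_rot": TCP orientation; "force": force on the tool from outside, world axes, zero at the start; "torque": the same for the moment, N m; "gripper_width": finger opening in mm; "gripper_force": force on a finger pad.
Only numpy, scipy, OpenCV 4.12 (cv2) and the standard library are available. Lean on these libraries where they do the work, as an engineer would, in place of code of your own. Each camera call takes 0.05 s, during which the arm holds its last target. There are 200 camera calls.

TASK

The tube mixer's drive parts have been washed and lie on the mat; put them back on its upright spindle, each pushed fully home before the next: first the blue slotted collar, slots down, turned until its slots drop over the brass cross at the spindle's foot and it sits flat on the flange, then the yellow spacer, then the red lock ring on top. Leave the wash bottle, tape roll and jar where they stand.

Things in the scene. Friction and masses are not known exactly. Their poses are not given: they have to be found in the camera images.
- mixer: Low white bench mixer, 150 x 150 mm, 44 mm high, fixed, black knob on its -x face. Origin: centre of its underside; z up. At its centre a steel post 16 mm in diameter rises 56 mm from a dark flange 60 mm across (seat), tapering over its last 10 mm to a 6 mm tip. A brass cross lies on the flange round the foot of the post: two crossed bars 34 mm long, 5 mm wide, 6 mm high.
- seat (a point): Centre of the flange's top face, 50 mm above the bench: the collar's underside comes to rest here. Axes as the mixer's. The angle of the brass cross differs every time and is NOT given by this reading (find it by touch or sight; it repeats every 90 degrees). Post and cross turn only stiffly, at about 0.7 N m.
- collar: Blue metal collar, 44 mm outside, 18 mm bore, 20 mm high, about 70 g. Upper 12 mm a full ring; lower 8 mm four claws between four radial slots 9 mm wide, open below and outward, along its own +x, -x, +y, -y. With slots off the cross it stops 6 mm high on the bars. Origin: centre of its underside, z up the bore. It starts slots down on the mat.
- spacer: Yellow plain ring, 40 mm outside diameter, 18 mm bore, 14 mm high. Origin: centre of its underside, z along the bore. About 35 g.
- lockring: Red plain ring, 48 mm outside diameter, 18 mm bore, 12 mm high. Origin: centre of its underside, z along the bore. About 50 g.
- mat: Thin white plastic mat 160 (x) x 250 (y) mm, 3 mm thick, fixed to the bench; the three rings lie in a row along its y, about 80 mm apart, in any order. Origin: centre of its underside.
- wash_bottle: White wash bottle with red cap and spout, 66 mm diameter, 175 mm high, standing; a bystander. Origin: centre of its underside.
- tape_roll: Roll of black tape lying flat, 60 mm diameter, 32 mm bore, 19 mm high; a bystander. Origin: centre of its underside.
- jar: Small glass jar with blue lid, 56 mm diameter, 60 mm high; a bystander. Origin: centre of its underside.
Things that resemble listed ones, but are neither listed nor needed, are in the scene too. Leave any turquoise look-alike of the collar alone.

How it is judged:
By the outcome, as a careful person would: the job done as asked, in the order asked, and still so for the second after the job is handed in, with the robot touching nothing.
It also fails if it takes over 72 s, if anything falls off the work surface, if the arm or the gripper's body presses on something with over 40 N, if the wrist force passes 120 N, or if a joint passes its speed limit or range.

## Working session

There is one attempt and no reset: what is moved stays moved. The work goes in short steps, Python scripts to look and compute and a tool call to move; the robot and the scene stay as the last step left them, time stands still between calls to the robot, and variables do not carry over. Pictures are saved under pics/ and viewed, at most 10 in all, crops included, and the job is handed in when it is done.

Besides the shell and the picture viewer there is one more tool, called after ">>>" as a command line: name --pt "numbers of a row" for each row, then --argument value for the rest. carry_out: Moves the arm, as the interface text tells. Its arguments: {"type":"object","properties":{"commands":{"type":"array"},"force":{"type":"number"}},"required":["commands"]}

```bash
ls; mkdir -p pics; python3 - <<'E'
from workcell import *
import cv2
s=state();print(s)
for n in("scene","top"):
    cv2.imwrite(f"pics/{n}0.png",grab_frame(n)[:,:,::-1]);print(camera_model(n))
print(camera_model("wrist"))
E
```

```text
pics
{'time_s': 0.0, 'qpos': array([ 6.37687461e+01,  1.83502412e+01,  8.97040743e+01,  1.90210283e-04,
        7.20419987e+01, -1.14493227e+00]), 'qvel': array([-0.02368815,  0.04091895, -0.07840769,  0.08885957,  0.02431986,
       -0.03840156]), 'effort': array([ 1.79686094e-04, -4.12470388e+01, -2.31968540e+01,  7.26274727e-02,
        4.59548912e-02, -1.43536422e-04]), 'ee_pos': array([243.56867479, 520.33684119, 213.15009248]), 'ee_rot': array([-1.79903709e+02, -2.10531122e-03,  1.54913618e+02]), 'force': array([-0.23158234, -0.17781089,  0.47105464]), 'torque': array([-0.03287166,  0.00624782, -0.09024929]), 'gripper_force': 0.0, 'gripper_width': 91.37995249857065}
{'fx': 372.5999834175688, 'fy': 372.5999834175688, 'cx': 322.5352389549054, 'cy': 203.4714083402419, 'dist': array([0.02984698, 0.        , 0.        , 0.        , 0.        ]), 'origin': array([1252.65540181,  -82.48094501,  515.24040865]), 'rotation': array([53.12934366, -1.24982995, 88.09827623])}
{'fx': 465.67080595119523, 'fy': 465.67080595119523, 'cx': 318.70817200920004, 'cy': 197.0940406297731, 'dist': array([-0.09811066,  0.        ,  0.        ,  0.        ,  0.        ]), 'origin': array([ 528.79896754,  -85.17325447, 1198.88507762]), 'rotation': array([  4.54142195,   0.27446042, -89.4269878 ])}
{'fx': 276.2202840355743, 'fy': 276.2202840355743, 'cx': 317.50310522841124, 'cy': 199.81226410706745, 'dist': array([-0.02839114,  0.        ,  0.        ,  0.        ,  0.        ]), 'mount': array([[ 1.56316624e-04,  9.69759423e-01,  2.44062772e-01,
         6.96907238e+01],
       [ 9.99999965e-01, -9.94523726e-05, -2.45312886e-04,
        -3.85191372e-01],
       [-2.13621861e-04,  2.44062802e-01, -9.69759405e-01,
        -1.70338836e+02],
       [ 0.00000000e+00,  0.00000000e+00,  0.00000000e+00,
         1.00000000e+00]])}
```

View pics/top0.png

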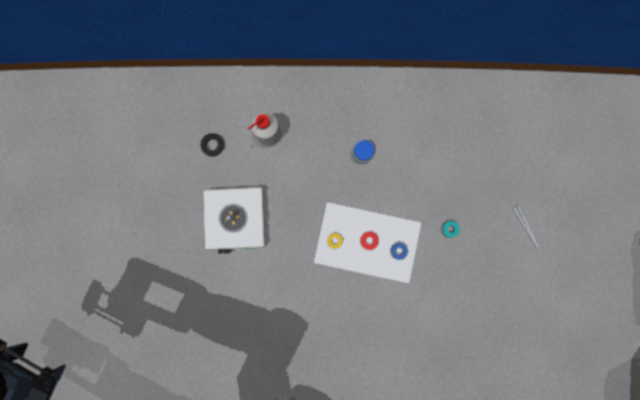

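View pics/scene0.png

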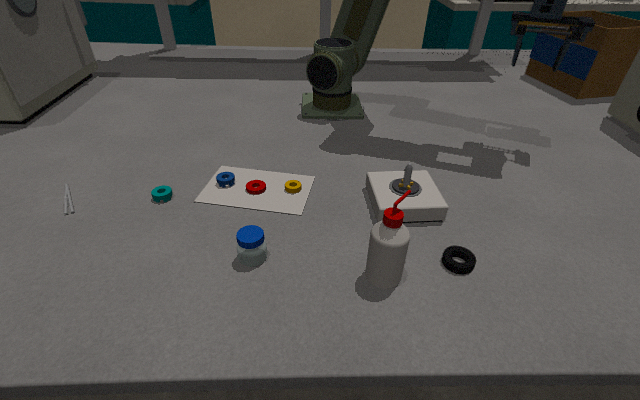

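The top view shows:
- Mixer at (233,218).
- On the mat: yellow ring (335,240), red ring (369,240), blue collar (399,250).
- Off the mat: turquoise look-alike (450,229), jar lid (364,150), bottle (265,127) and tape (212,145).

Two things could be taken for the collar: the blue ring at (399,250) and the turquoise one at (450,229). The blue one on the mat fits the description, and I'll confirm it in a wrist crop.

```bash
cat > h.py <<'E'
import numpy as np, cv2
from scipy.spatial.transform import Rotation as R
from workcell import *
def rot(e): return R.from_euler('xyz',e,degrees=True).as_matrix()
def cam(name,s=None):
    c=camera_model(name); K=np.array([[c['fx'],0,c['cx']],[0,c['fy'],c['cy']],[0,0,1]])
    if name=='wrist':
        m=c['mount']; Rt=rot(s['ee_rot']); return K,c['dist'],Rt@m[:3,3]+s['ee_pos'],Rt@m[:3,:3]
    return K,c['dist'],np.array(c['origin']),rot(c['rotation'])
def ray(px,z,C):
    K,d,o,Rc=C
    p=cv2.undistortPoints(np.array(px,float).reshape(-1,1,2),K,d)[:,0]
    v=np.c_[p[:,0],-p[:,1],-np.ones(len(p))]@Rc.T
    return o+v*((z-o[2])/v[:,2])[:,None]
def proj(P,C):
    K,d,o,Rc=C
    q=(np.atleast_2d(P)-o)@Rc*[1,-1,-1]
    return cv2.projectPoints(q,np.zeros(3),np.zeros(3),K,d)[0][:,0]
HSV=dict(blue=((105,120,40),(125,255,255)),yellow=((20,120,80),(32,255,255)),red=((0,150,80),(6,255,255)),teal=((80,100,50),(98,255,255)))
def mask(im,n): return cv2.inRange(cv2.cvtColor(im,cv2.COLOR_RGB2HSV),*HSV[n])
def blobs(im,n,amin=30):
    c,_=cv2.findContours(mask(im,n),cv2.RETR_EXTERNAL,cv2.CHAIN_APPROX_NONE)
    return sorted([k for k in c if cv2.contourArea(k)>amin],key=cv2.contourArea,reverse=True)
E
python3 - <<'E'
from h import *
im=grab_frame('top');C=cam('top')
for n,z in(('blue',23),('yellow',17),('red',15),('teal',20)):
    for k in blobs(im,n):
        (c,r)=cv2.minEnclosingCircle(k)
        if c[1]>75: print(n,np.round(c),round(r,1),ray([c],z,C).round(1)[0,:2])
print('mixer',ray([[233,218]],50,C).round(1), ray([[204,192],[263,187],[264,246],[206,249]],44,C).round(0).tolist())
E
```

```text
blue [364. 150.] 10.0 [ 744.5 -192.6]
blue [399. 251.] 7.6 [ 488.7 -282.2]
yellow [334. 240.] 7.1 [ 512.9 -119.6]
red [369. 240.] 8.2 [ 514.6 -207.5]
red [261. 121.] 7.5 [818.6  73.2]
teal [450. 229.] 8.3 [ 544.4 -414.3]
mixer [[566. 133.  50.]] [[631.0, 209.0, 44.0], [644.0, 61.0, 44.0], [498.0, 55.0, 44.0], [488.0, 200.0, 44.0]]
```

>>> carry_out --pt "0 0 70 -456 -215 34 1" --pt "0 0 70 -456 -215 34 1" --pt "0 0 70 -456 -215 34 1" --pt "0 0 70 -456 -215 34 1" --pt "0 0 70 -456 -215 34 1" --pt "0 0 70 -456 -215 34 1" --pt "0 0 70 -456 -215 34 1" --pt "0 0 70 -456 -215 34 1" --pt "0 0 70 -456 -215 34 1" --pt "0 0 70 -456 -215 34 1" --pt "0 0 70 -456 -215 34 1" --pt "0 0 70 -456 -215 34 1" --pt "0 0 70 -456 -215 34 1" --pt "0 0 70 -456 -215 34 1" --pt "0 0 70 -456 -215 34 1"

```text
time_s: 1.65
ee_pos: [564.9, 134.0, 180.2]
ee_rot: [180.0, -0.0, 85.0]
force: [-0.4, 0.1, -0.5]
gripper_width: 91.0
gripper_force: 0.0
```

```bash
python3 - <<'E'
from h import *
s=state(); im=grab_frame('wrist'); print(s['time_s'],s['ee_pos'],s['ee_rot'],s['qpos'].round(1))
cv2.imwrite('pics/w1.png',im[:,:,::-1])
np.savez('w1.npz',im=im,p=s['ee_pos'],r=s['ee_rot'])
E
```

```text
1.65 [564.90415635 133.99994049 180.24895677] [ 1.79989030e+02 -1.75094470e-02  8.50314918e+01] [12.2 20.1 92.   0.  67.9 17.2]
```

View pics/w1.png

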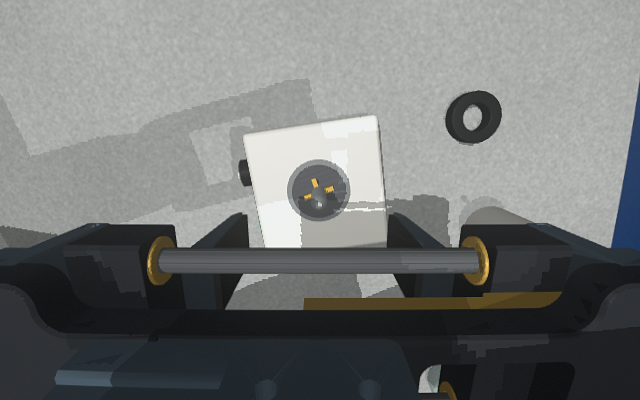

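The wrist view shows the flange centred near (319,190), with the post tip near (321,203) and three brass arms visible round it. Next I measure the flange centre and cross angle.

```bash
python3 - <<'E'
from h import *
d=np.load('w1.npz');im=d['im'];C=cam('wrist',dict(ee_pos=d['p'],ee_rot=d['r']))
hsv=cv2.cvtColor(im,cv2.COLOR_RGB2HSV)
roi=np.zeros(im.shape[:2],np.uint8);cv2.circle(roi,(319,190),34,255,-1)
dark=cv2.inRange(im.max(2),0,125)&roi
c=max(cv2.findContours(cv2.morphologyEx(dark,cv2.MORPH_CLOSE,np.ones((5,5))),cv2.RETR_EXTERNAL,cv2.CHAIN_APPROX_NONE)[0],key=cv2.contourArea)
P=ray(c[:,0]+0.,50,C)[:,:2]
A=np.c_[2*P,np.ones(len(P))]
for _ in range(4):
    x=np.linalg.lstsq(A,(A[:,:2]**2).sum(1)/4,rcond=None)[0];rr=np.hypot(*(A[:,:2]/2-x[:2]).T);r=np.median(rr);A=A[abs(rr-r)<1.5]
print('flange',x[:2],r,len(A),len(P))
br=cv2.inRange(hsv,(15,110,60),(35,255,255))&roi
v,u=np.nonzero(br);Q=ray(np.c_[u,v],56,C)[:,:2]-x[:2]
print(len(Q)); rad=np.hypot(*Q.T);ang=np.degrees(np.arctan2(Q[:,1],Q[:,0]))
for lo in range(-180,180,20):
    m=(ang>=lo)&(ang<lo+20)&(rad>9)
    if m.sum(): print(lo,m.sum(),ang[m].mean().round(1),rad[m].max().round(1))
m=rad>10
z=np.exp(4j*np.radians(ang[m])).mean();print('cross mod90',np.degrees(np.angle(z))/4,abs(z))
# fit with centre: perpendicular offsets per arm
from scipy.optimize import least_squares
def f(p):
    q=Q-p[:2];t=np.radians(p[2]);a=np.abs(q@[np.cos(t),np.sin(t)]);b=np.abs(q@[-np.sin(t),np.cos(t)]);return np.minimum(a,b)
print(least_squares(f,[0,0,np.degrees(np.angle(z))/4]).x)
cv2.imwrite('pics/w1c.png',cv2.resize(im[140:240,260:380,::-1],None,fx=5,fy=5,interpolation=cv2.INTER_CUBIC))
print('proj axis 106,56,50',proj([[*x[:2],106],[*x[:2],56],[*x[:2],50]],C))
E
```

```text
flange [565.03396352 134.32621115] 31.591631201938018 125 171
118
-180 21 -172.7 16.4
0 12 16.1 16.7
20 27 28.8 17.3
40 2 44.8 10.0
80 12 96.6 18.8
100 32 107.1 19.4
160 10 174.1 15.1
cross mod90 15.374463279737824 0.7597226161448396
[-0.56383177  2.32783951 14.39920047]
proj axis 106,56,50 [[318.94565104 206.89065445]
 [318.73746658 194.60627121]
 [318.71687904 193.39193448]]
```

View pics/w1c.png

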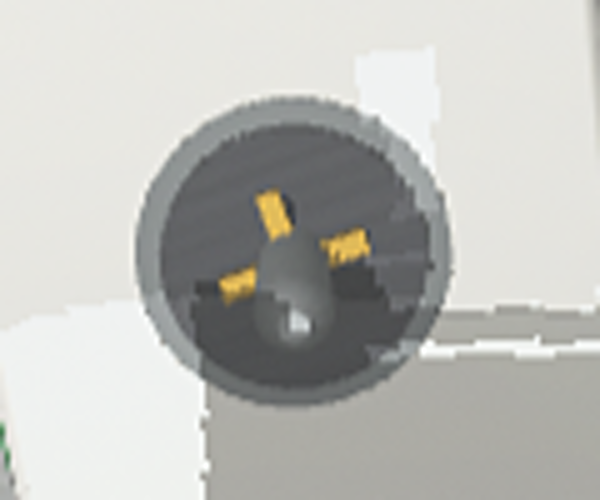

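>>> carry_out --pt "0 0 3 -402 -30 0 1" --pt "0 0 3 -402 -30 0 1" --pt "0 0 3 -402 -30 0 1" --pt "0 0 3 -402 -30 0 1" --pt "0 0 3 -402 -30 0 1" --pt "0 0 3 -402 -30 0 1" --pt "0 0 3 -402 -30 0 1" --pt "0 0 3 -402 -30 0 1" --pt "0 0 3 -402 -30 0 1" --pt "0 0 3 -402 -30 0 1" --pt "0 0 3 -402 -30 0 1" --pt "0 0 3 -402 -30 0 1" --pt "0 0 3 -402 -30 0 1"

```text
time_s: 3.0
ee_pos: [500.5, -263.5, 180.1]
ee_rot: [180.0, -0.0, 82.0]
force: [0.1, -0.1, 0.6]
gripper_width: 91.0
gripper_force: 0.0
```

```bash
cat > rings.py <<'E'
from h import *
def circ(P):
    P=P[:,:2]
    for _ in range(5):
        A=np.c_[2*P,np.ones(len(P))];x=np.linalg.lstsq(A,(P**2).sum(1),rcond=None)[0]
        rr=np.hypot(*(P-x[:2]).T);r=np.median(rr);P=P[abs(rr-r)<max(1.0,1.2*np.std(rr-r))]
    return x[:2],r
E
python3 - <<'E'
from rings import *
s=state(); im=grab_frame('wrist'); print(s['time_s'],s['ee_pos'].round(2),s['ee_rot'].round(2))
C=cam('wrist',s)
np.savez('w2.npz',im=im,p=s['ee_pos'],r=s['ee_rot'])
for n,z,h in(('blue',23,20),('yellow',17,14),('red',15,12),('teal',20,20)):
    k=blobs(im,n,100)
    if not k: continue
    # bore hole = inner contour on the top face
    cs,hi=cv2.findContours(mask(im,n),cv2.RETR_CCOMP,cv2.CHAIN_APPROX_NONE)
    holes=[c for c,q in zip(cs,hi[0]) if q[3]>=0 and cv2.contourArea(c)>30]
    for c in k[:2]:
        print(n,c[:,0].mean(0).round(0),cv2.contourArea(c),'outer@top',*circ(ray(c[:,0],z,C)))
    for c in holes: print('  hole',c[:,0].mean(0).round(1),*circ(ray(c[:,0],z,C)))
cv2.imwrite('pics/w2.png',im[:,:,::-1])
d=np.load('w1.npz');C1=cam('wrist',dict(ee_pos=d['p'],ee_rot=d['r']))
print('tip',ray([[319.4,204.6]],106,C1),'disc',ray([[319,191.3]],50,C1))
E
```

```text
3.0 [ 500.52 -263.54  180.06] [ 1.7999e+02 -1.0000e-02  8.2040e+01]
blue [535.  93.] 2170.5 outer@top [ 758.80756416 -187.44082129] 31.487871009642568
blue [309. 204.] 842.0 outer@top [ 485.7504998  -280.88091739] 20.43813566110285
  hole [308.5 203.5] [ 485.86182817 -280.37920234] 9.72766421847788
yellow [431. 302.] 2702.0 outer@top [ 645.68231932 -330.67617724] 129.53079879822016
yellow [309.  60.] 959.5 outer@top [ 510.30471736 -118.799867  ] 18.700230109517406
  hole [481.1 257. ] [ 699.24667742 -386.1600105 ] 5.406166477325765
  hole [309.5  60.1] [ 510.35681175 -118.89541934] 9.549948344510543
red [321. 139.] 1145.5 outer@top [ 511.41283027 -206.53831847] 22.512593682536707
  hole [321.  139.5] [ 511.36721462 -206.44599887] 9.804021689977008
teal [363. 287.] 611.5 outer@top [ 541.18673068 -407.20272385] 20.48165390702617
  hole [363.8 289.7] [ 541.34904541 -410.56982493] 6.54011418944477
tip [[565.62563365 136.39757381 106.        ]] disc [[565.54126562 136.61148322  50.        ]]
```

View pics/w2.png

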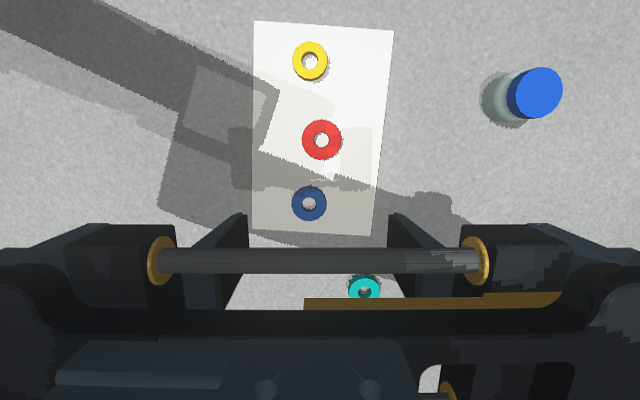

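The view shows yellow (309,60), red (321,139) and dark blue (309,204) on the mat, and turquoise (363,288) off it. The collar is therefore the dark blue ring. I'll take a low oblique look to confirm it and read its slot angle.

>>> carry_out --pt "0 0 0 -95 -148 150 1" --pt "0 0 0 -95 -148 150 1" --pt "0 0 0 -95 -148 150 1" --pt "0 0 0 -95 -148 150 1" --pt "0 0 0 -95 -148 150 1" --pt "0 0 0 -95 -148 150 1" --pt "0 0 0 -95 -148 150 1" --pt "0 0 0 -95 -148 150 1" --pt "0 0 0 -95 -148 150 1"

```text
time_s: 3.95
ee_pos: [342.0, -338.5, 31.0]
ee_rot: [179.9, 0.1, 82.0]
force: [0.2, 0.6, 0.1]
gripper_width: 91.1
gripper_force: 0.0
```

```bash
python3 - <<'E'
from rings import *
s=state(); im=grab_frame('wrist'); print(s['time_s'],s['ee_pos'].round(2),s['ee_rot'].round(2))
C=cam('wrist',s); np.savez('w3.npz',im=im,p=s['ee_pos'],r=s['ee_rot'])
c=np.array([485.8,-280.6])
p=proj([[*c,13]],C)[0].astype(int);print(p, proj([[*(c+22*np.array([np.cos(a),np.sin(a)])),3] for a in np.radians([150,180,210])],C).round(0).tolist())
cv2.imwrite('pics/w3.png',cv2.resize(im[p[1]-40:p[1]+40,p[0]-45:p[0]+45,::-1],None,fx=7,fy=7,interpolation=cv2.INTER_CUBIC))
E
```

```text
3.95 [ 341.97 -338.55   30.99] [1.7986e+02 9.0000e-02 8.2010e+01]
[520 117] [[484.0, 106.0], [480.0, 123.0], [484.0, 138.0]]
```

View pics/w3.png

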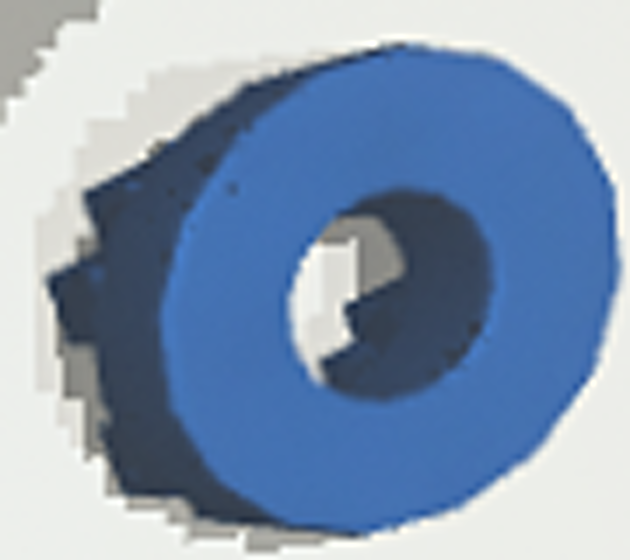

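The crop confirms a blue ring with claws and open slots below. On its left side, notches show near crop (85,235) and possibly (80,400). I'll convert the corners to azimuths.

```bash
python3 - <<'E'
from rings import *
d=np.load('w3.npz');im=d['im'];C=cam('wrist',dict(ee_pos=d['p'],ee_rot=d['r']))
# centre refined in this view from the bright top face
hsv=cv2.cvtColor(im,cv2.COLOR_RGB2HSV); m=cv2.inRange(hsv,(100,100,150),(125,255,255)); m[:, :470]=0;m[:77]=0;m[157:]=0
cs,hi=cv2.findContours(m,cv2.RETR_CCOMP,cv2.CHAIN_APPROX_NONE)
for c in cs:
    if cv2.contourArea(c)>60: print('fit z23',*circ(ray(c[:,0]+0.,23,C)))
k=max(cs,key=cv2.contourArea); c0,_=circ(ray(k[:,0]+0.,23,C))
def pr(pts,z):
    px=np.array(pts)/7.+[475-.4,77-.4]
    for a,P in zip(pts,ray(px,z,C)[:,:2]-c0): print(z,a,'r',np.hypot(*P).round(1),'az',np.degrees(np.arctan2(P[1],P[0])).round(1))
pr([(85,190),(50,280),(65,345),(105,425),(115,490),(240,80),(350,310),(320,360),(355,300)],3)
pr([(80,235),(100,265),(98,345),(345,310)],11)
g=cv2.cvtColor(im,cv2.COLOR_RGB2GRAY)[95:155,476:520]; print(g[5:58:1,0:22])
E
```

```text
fit z23 [ 484.69183259 -281.39746222] 20.69448190191019
fit z23 [ 484.73279864 -281.43762321] 9.703188523510672
3 (85, 190) r 20.6 az 141.3
3 (50, 280) r 20.2 az 166.5
3 (65, 345) r 18.2 az -174.2
3 (105, 425) r 17.4 az -143.7
3 (115, 490) r 21.4 az -127.2
3 (240, 80) r 21.3 az 91.9
3 (350, 310) r 11.2 az -11.1
3 (320, 360) r 10.5 az -39.8
3 (355, 300) r 11.5 az -6.1
11 (80, 235) r 23.1 az 157.7
11 (100, 265) r 20.3 az 163.5
11 (98, 345) r 19.7 az -175.0
11 (345, 310) r 4.9 az -18.5
[[237 237 237 ...  67  55  67]
 [237 237 237 ...  62  67  67]
 [237 237 237 ...  65  67  68]
 ...
 [237 238 237 ... 244 244 246]
 [238 238 238 ... 239 239 241]
 [238 238 238 ... 238 238 239]]
```

```bash
python3 - <<'E'
from rings import *
d=np.load('w3.npz');im=d['im'];C=cam('wrist',dict(ee_pos=d['p'],ee_rot=d['r']))
hsv=cv2.cvtColor(im,cv2.COLOR_RGB2HSV)
for v in range(84,156):
    print(v,''.join((chr(97+min(25,hsv[v,u,2]//10)) if hsv[v,u,1]>90 else ('.' if hsv[v,u,2]>200 else '#' if hsv[v,u,2]<100 else 'o')) for u in range(474,548)))
E
```

```text
84 oooooo.............................................oooiloqrpppqsrooooo....
85 ooooooo........................................ooojknorspsrrrrrrrrrrrqroo.
86 ooooooo..................................o.oookklnprssrrrrsrrrrrrrrrrrrrrs
87 oooooo................................oooooijlnqrssrrrrrrrrrrrrrrrrrrrrrrr
88 oooo...............................ooooojjjkmprssrrrrrrrrrrrrrrrrrrrrrrrrr
89 oooo...............................ojijjjjknqssrrrrrrrrrrrrrrrrrrrrrrrrrss
90 oooo..............................o#jjjj#koqrrrrrrrrrrrrrrrrrrrrrrrrrrrsrr
91 oo..............................ooojjjjkmprssrrrrrrrrrrrrrrrrrrrrrrrrsrssr
92 oo.............................o#ijjjjknqssssrrrrrrrrrrrrrrrrrrrrrrrrssrsr
93 oo...........................ooojjjjjloqssrrrrrrrrrrrrrrrrrrrrrrrrrrrsrrrr
94 o...........................o#jjjjjkkprsrrrsrrrrrrrrrrrrrrrrrrrrrrrrrrrrrs
95 ...........................ojjjjj##mmqsrrrrrrrrrrrrrrrrrrrrrrrrrrrrrrrsrrr
96 ..........................ojjjjjjilqrrsrrrrrrrrrrrrrrrrrrrrrrrrrrrrrrrrrrr
97 .......................oomjjjjjjkknqrsrrrrrrrrrrrrrrrrrrrrrrrrrrrrrrrrrrrr
98 .....
[... 3871 characters left out ...]
..........ooo####hhii######ikprrrrrrrrrrrrrrrrrrrrrrrrrrrrrrrrqo....
148 ...................ooooooooo#######jmqrrrrrrrrrrrrrrrrrrrrrrrrrrrrqs......
149 ...................oooooooooo#######ikorrrrrrrrrrrrrrrrrrrrrrrrqqro.......
150 .........................oooo#########jmqrrrrrrrrrrrrrrrrrrrqqqoo.........
151 .........................ooooooo###hhhhijmqrrrrrrrrrrrrrrrro..............
152 ............................oooooooooooooo#okklmoppqrrqsoo................
153 ............................ooooooo.oooooooooooooooooo....................
154 ....................................ooooooooooo...........................
155 ....................................ooooo.................................
```

The ASCII map shows a parallel-sided 9 mm gap at azimuth ~201° and only a V-shaped notch at ~154°. Seen through the bore, an opening sits near +20° and a claw near −25°. The slots are therefore at about 21° mod 90, and the cross is at about 14° mod 90. Next I hover over the collar.

>>> carry_out --pt "0 0 0 20 35 -30 1" --pt "0 0 0 45 78 -30 1" --pt "0 0 0 70 120 -25 1" --pt "0 0 0 77 134 -15 1" --pt "0 0 0 77 134 -15 1" --pt "0 0 0 77 134 -15 1" --pt "0 0 0 77 134 -15 1"

```text
time_s: 4.7
ee_pos: [482.5, -281.1, 45.0]
ee_rot: [-179.9, -0.0, 81.9]
force: [-0.0, -0.8, -0.3]
gripper_width: 91.3
gripper_force: 0.0
```

```bash
python3 - <<'E'
from h import *
s=state(); print(s['time_s'],s['ee_pos'].round(2),s['ee_rot'].round(2),s['force'].round(2))
E
```

```text
4.7 [ 482.5  -281.09   45.01] [-1.7995e+02 -1.0000e-02  8.1880e+01] [-0.04 -0.78 -0.28]
```

>>> carry_out --pt "0 0 0 0.7 1.9 15 1" --pt "0 0 0 0.7 1.9 30 1" --pt "0 0 0 0.7 1.9 39 1" --pt "0 0 0 0.7 1.9 39 1" --pt "0 0 0 0.7 1.9 39 1" --pt "0 0 0 0.7 1.9 39 -1" --pt "0 0 0 0.7 1.9 39 -1" --pt "0 0 0 0.7 1.9 39 -1" --pt "0 0 0 0.7 1.9 39 -1" --pt "0 0 0 0.7 1.9 39 -1" --pt "0 0 0 0.7 1.9 39 -1" --pt "0 0 0 0.7 1.9 39 -1" --pt "0 0 0 0.7 1.9 39 -1" --pt "0 0 0 0.7 1.9 39 -1" --force 25

```text
time_s: 6.1
ee_pos: [485.8, -280.4, 6.0]
ee_rot: [180.0, -0.0, 81.9]
force: [0.2, -0.0, -0.0]
gripper_width: 42.8
gripper_force: 25.0
```

>>> carry_out --pt "0 0 0 0 0 -45 -1" --pt "0 0 0 0 0 -90 -1" --pt "0 0 0 20 2 -124 -1" --pt "0 0 3 70 4 -124 -1" --pt "0 0 6.5 120 6 -124 -1" --pt "0 0 6.5 170 8 -124 -1" --pt "0 0 6.5 220 11 -124 -1" --pt "0 0 6.5 270 13 -124 -1" --pt "0 0 6.5 320 15 -124 -1" --pt "0 0 6.5 370 18 -124 -1" --pt "0 0 6.5 410 20.4 -124 -1" --pt "0 0 6.5 424.1 20.4 -124 -1" --pt "0 0 6.5 424.1 20.4 -124 -1" --pt "0 0 6.5 424.1 20.4 -124 -1" --pt "0 0 6.5 424.1 20.4 -124 -1"

```text
time_s: 7.6
ee_pos: [565.1, 134.9, 129.8]
ee_rot: [-180.0, 0.0, 75.3]
force: [0.5, 0.2, -1.2]
gripper_width: 42.8
gripper_force: 25.0
```

```bash
python3 - <<'E'
from h import *
s=state(); im=grab_frame('wrist'); print(s['time_s'],s['ee_pos'].round(2),s['ee_rot'].round(2),s['force'].round(2),s['gripper_width'])
C=cam('wrist',s); np.savez('w4.npz',im=im,p=s['ee_pos'],r=s['ee_rot'])
t=s['ee_pos']; print('tip pred',proj([[565.6,136.5,106],[*t[:2],t[2]],[*t[:2],t[2]-3]],C).round(1).tolist())
cv2.imwrite('pics/w4.png',cv2.resize(im[160:260,250:390,::-1],None,fx=5,fy=5,interpolation=cv2.INTER_CUBIC))
E
```

```text
7.6 [565.13 134.88 129.83] [-1.7997e+02  5.0000e-02  7.5320e+01] [ 0.51  0.17 -1.17] 42.7669801302053
tip pred [[319.2, 223.1], [319.3, 237.4], [319.3, 235.7]]
```

View pics/w4.png

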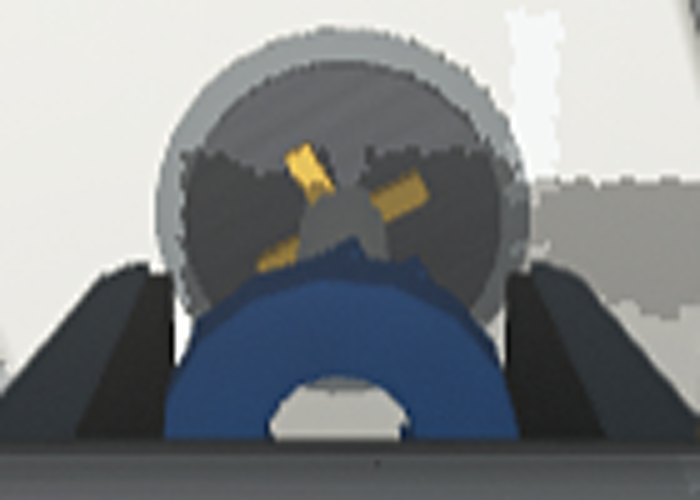

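The view shows the collar centred at column ~318.5 with the post directly behind it, and the bars and two claw tips are visible. I'll recheck both angles from this frame.

```bash
python3 - <<'E'
from rings import *
from scipy.optimize import least_squares
d=np.load('w4.npz');im=d['im'];p=d['p'];C=cam('wrist',dict(ee_pos=p,ee_rot=d['r']))
hsv=cv2.cvtColor(im,cv2.COLOR_RGB2HSV)
br=cv2.inRange(hsv,(15,110,60),(35,255,255)); br[:180]=0;br[218:]=0;br[:,:298]=0;br[:,340:]=0
v,u=np.nonzero(br);Q=ray(np.c_[u,v],56,C)[:,:2]
def f(q):
    w=Q-q[:2];t=np.radians(q[2]);return np.minimum(abs(w@[np.cos(t),np.sin(t)]),abs(w@[-np.sin(t),np.cos(t)]))
r=least_squares(f,[565.6,136.5,14]);print(len(Q),'cross',r.x,r.cost)
m=cv2.inRange(hsv,(100,90,30),(125,255,255))
rows=np.array([[u,np.nonzero(m[:,u])[0].min()] for u in range(282,355) if m[195:250,u].any()])
P=ray(rows+0.,p[2]-3,C)[:,:2]-p[:2]
for a,q in zip(rows,P): print(a,np.hypot(*q).round(1),np.degrees(np.arctan2(q[1],q[0])).round(1))
for v in range(205,222): print(v,''.join((chr(97+hsv[v,u,2]//10) if hsv[v,u,1]>110 else '.') for u in range(285,355)))
E
```

```text
142 cross [563.84369175 137.14319293  11.68777448] 154.0706316792014
[283 238] 24.4 169.3
[284 235] 23.6 164.2
[285 234] 23.0 162.4
[286 232] 22.4 158.6
[287 231] 21.8 156.6
[288 227] 21.7 148.9
[289 224] 21.7 143.0
[290 223] 21.3 140.5
[291 223] 20.7 139.8
[292 222] 20.5 137.2
[293 221] 20.2 134.6
[294 221] 19.6 133.6
[295 220] 19.5 130.8
[296 219] 19.3 128.0
[297 218] 19.2 125.1
[298 217] 19.2 122.2
[299 217] 18.7 120.9
[300 216] 18.7 117.9
[301 215] 18.8 115.0
[302 215] 18.4 113.4
[303 215] 18.0 111.8
[304 215] 17.6 110.1
[305 214] 17.8 107.1
[306 214] 17.5 105.2
[307 214] 17.2 103.3
[308 214] 16.9 101.4
[309 213] 17.2 98.4
[310 213] 17.0 96.4
[311 212] 17.4 93.5
[312 212] 17.2 91.5
[313 211] 17.7 88.8
[314 211] 17.6 86.7
[315 210] 18.1 84.3
[316 210] 18.0 82.2
[317 209] 18.7 80.0
[318 209] 18.6 78.0
[319 208] 19.3 76.0
[320 208] 19.3 74.0
[321 208] 19.3 72.1
[322 210] 18.0 69.7
[323 212] 16.7 67.0
[324 212] 16.8 64.8
[325 212] 17.0 62.7
[326 213] 16.5 59.9
[327 213] 16.6 57.7
[328 212] 17.5 56.4
[329 213] 17.1 53.5
[330 213] 17.3 51.5
[331 212] 18.2 50.5
[332 212] 18.5 48.7
[333 
[... 990 characters left out ...]
..ii.....................
213 .................pm.....hhh.h..h.....h.hhhhh.hhih.....................
214 .....................hh.h..hh..h..hhh.hhhhhhhh.hij....................
215 .................hhh...hhh.hiiiiihihhihhhh.hhhhhhi....................
216 ...................hh..iiiijkkkjkkjjiiiiiiiihhhhhih...................
217 ..............h...hiiiijjkkkllllklkkkkkkkkkkiihhhhhh..................
218 ................hhiijjkkkllllklklkklkllllkklkkiihhhhhh................
219 ............hh.iijkkkkklkkkkkkkkkkkkkkkkkkkllkkjiihhhhh...............
220 ..........hh..ijkkkkkkkkkkkkkkkkkkkkkkkkkkkkklkkkjihhhhh..............
221 .............jkkkkkkkkkkkkkkkkkkkkkkkkkkkkkkkkkkkkkjihhhh.............
```

>>> carry_out --pt "0 0 2 0 0 0 -1" --pt "0 0 2 0 0 5 -1" --pt "0 0 2 0 0 10 -1" --pt "0 0 2 0 0 15 -1" --pt "0 0 2 0 0 20 -1" --pt "0 0 2 0 0 25 -1" --pt "0 0 2 0 0 30 -1" --pt "0 0 2 0 0 35 -1" --pt "0 0 2 0 0 40 -1" --pt "0 0 2 0 0 40 -1"

```text
time_s: 8.65
ee_pos: [565.3, 136.6, 89.2]
ee_rot: [-180.0, 0.0, 73.4]
force: [-0.4, 0.6, -1.5]
gripper_width: 43.3
gripper_force: 25.0
```

>>> carry_out --pt "0 0 0 0 0 6 -1" --pt "0 0 0 0 0 12 -1" --pt "0 0 0 0 0 18 -1" --pt "0 0 0 0 0 24 -1" --pt "0 0 0 0 0 28 -1" --pt "0 0 0 0 0 28 -1"

```text
time_s: 9.25
ee_pos: [565.4, 136.5, 61.3]
ee_rot: [-180.0, 0.0, 73.4]
force: [0.3, 0.5, -1.2]
gripper_width: 43.0
gripper_force: 25.0
```

>>> carry_out --pt "0 0 0 0 0 2 -1" --pt "0 0 0 0 0 4 -1" --pt "0 0 0 0 0 5 -1" --pt "0 0 0 0 0 6 -1" --pt "0 0 0 0 0 6 -1"

```text
time_s: 9.75
ee_pos: [565.4, 136.6, 55.9]
ee_rot: [-180.0, -0.0, 73.4]
force: [0.7, 0.4, -0.9]
gripper_width: 42.7
gripper_force: 25.0
```

>>> carry_out --pt "0 0 0 0 0 2 -1" --pt "0 0 0 0 0 3 -1" --pt "0 0 0 0 0 3.5 -1" --pt "0 0 0 0 0 4 -1" --pt "0 0 0 0 0 4.5 -1" --pt "0 0 0 0 0 4.5 -1"

```text
time_s: 10.35
ee_pos: [565.6, 136.6, 52.8]
ee_rot: [180.0, -0.0, 73.4]
force: [-3.6, -1.1, 8.9]
gripper_width: 42.7
gripper_force: 25.0
```

The collar is home: TCP at 52.8 mm with 9 N reaction. Releasing and lifting.

>>> carry_out --pt "0 0 0 0 0 -1 1" --pt "0 0 0 0 0 -1 1" --pt "0 0 0 0 0 -1 1" --pt "0 0 0 0 0 -1 1" --pt "0 0 0 0 0 -1 1" --pt "0 0 0 0 0 -30 1" --pt "0 0 0 0 0 -70 1" --pt "0 0 0 0 0 -108.5 1" --pt "0 0 0 0 0 -108.5 1" --pt "0 0 0 0 0 -108.5 1"

```text
time_s: 11.35
ee_pos: [565.8, 136.6, 160.6]
ee_rot: [179.9, -0.1, 73.4]
force: [-0.1, 0.5, -0.7]
gripper_width: 91.4
gripper_force: 0.0
```

```bash
python3 - <<'E'
from rings import *
s=state(); im=grab_frame('wrist'); print(s['time_s'],s['ee_pos'].round(2),s['ee_rot'].round(2),s['force'].round(2),s['gripper_width'])
C=cam('wrist',s); np.savez('w5.npz',im=im,p=s['ee_pos'],r=s['ee_rot'])
hsv=cv2.cvtColor(im,cv2.COLOR_RGB2HSV)
k=blobs(im,'blue',100)
for c in k: 
    for z in (70,76): print(c[:,0].mean(0),cv2.contourArea(c),z,*circ(ray(c[:,0]+0.,z,C)))
cv2.imwrite('pics/w5.png',cv2.resize(im[130:250,240:400,::-1],None,fx=4,fy=4,interpolation=cv2.INTER_CUBIC))
E
```

```text
11.35 [565.79 136.63 160.63] [ 1.7991e+02 -5.0000e-02  7.3420e+01] [-0.12  0.49 -0.71] 91.39107780932984
[314.73828125 202.95703125] 644.0 70 [564.18745051 136.26725367] 20.599101459438433
[314.73828125 202.95703125] 644.0 76 [564.6434604  137.78871442] 20.12561311661469
```

View pics/w5.png

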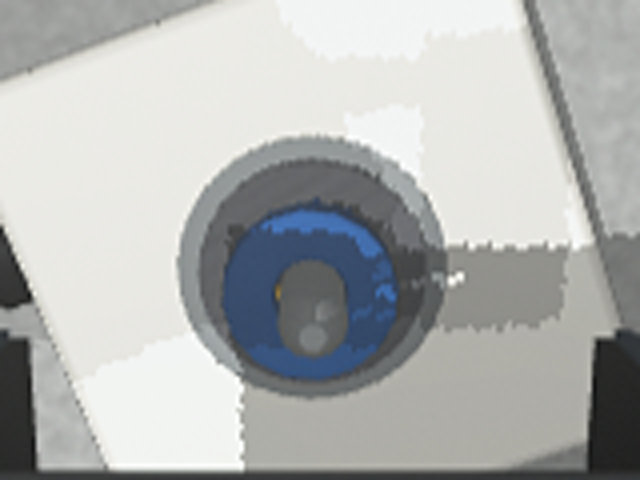

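The collar sits flat and centred on the flange (crop (310,295)), with the post through it. Next is the spacer.

>>> carry_out --pt "0 0 -3 -45 4 0 1" --pt "0 0 -6 -93 7 5 1" --pt "0 0 -8.5 -140 11 15 1" --pt "0 0 -8.5 -185 14 35 1" --pt "0 0 -8.5 -225 17 65 1" --pt "0 0 -8.5 -255 19.5 100 1" --pt "0 0 -8.5 -260.5 19.9 125 1" --pt "0 0 -8.5 -260.5 19.9 140 1" --pt "0 0 -8.5 -260.5 19.9 155 1" --pt "0 0 -8.5 -260.5 19.9 155 1" --pt "0 0 -8.5 -260.5 19.9 155 1" --pt "0 0 -8.5 -260.5 19.9 155 1"

```text
time_s: 12.6
ee_pos: [509.1, -118.5, 3.7]
ee_rot: [-179.8, -0.0, 81.9]
force: [0.2, 0.1, -0.4]
gripper_width: 91.0
gripper_force: 0.0
```

>>> carry_out --pt "0 0 0 0 0 -0.5 1" --pt "0 0 0 0 0 -0.5 -1" --pt "0 0 0 0 0 -0.5 -1" --pt "0 0 0 0 0 -0.5 -1" --pt "0 0 0 0 0 -0.5 -1" --pt "0 0 0 0 0 -0.5 -1" --pt "0 0 0 0 0 -0.5 -1" --pt "0 0 0 0 0 -0.5 -1" --pt "0 0 0 0 0 -0.5 -1" --pt "0 0 0 0 0 -0.5 -1" --pt "0 0 0 0 0 -0.5 -1" --force 25

```text
time_s: 13.7
ee_pos: [510.3, -118.8, 5.5]
ee_rot: [180.0, -0.0, 81.9]
force: [0.6, 0.7, 0.5]
gripper_width: 38.5
gripper_force: 25.0
```

>>> carry_out --pt "0 0 0 0 0 -45 -1" --pt "0 0 0 0 0 -90 -1" --pt "0 0 0 20 2 -120 -1" --pt "0 0 0 70 5 -120 -1" --pt "0 0 0 120 9 -120 -1" --pt "0 0 0 170 12 -120 -1" --pt "0 0 0 220 16 -120 -1" --pt "0 0 0 250 18 -120 -1" --pt "0 0 0 260.5 18.9 -120 -1" --pt "0 0 0 260.5 18.9 -120 -1" --pt "0 0 0 260.5 18.9 -120 -1" --pt "0 0 0 260.5 18.9 -115 -1" --pt "0 0 0 260.5 18.9 -108 -1" --pt "0 0 0 260.5 18.9 -101 -1" --pt "0 0 0 260.5 18.9 -95 -1" --pt "0 0 0 260.5 18.9 -90 -1" --pt "0 0 0 260.5 18.9 -90 -1"

```text
time_s: 15.4
ee_pos: [565.2, 136.2, 94.5]
ee_rot: [-179.9, 0.0, 81.9]
force: [-0.1, -0.5, 1.1]
gripper_width: 39.3
gripper_force: 25.0
```

>>> carry_out --pt "0 0 0 0 0 6 -1" --pt "0 0 0 0 0 12 -1" --pt "0 0 0 0 0 18 -1" --pt "0 0 0 0 0 20 -1" --pt "0 0 0 0 0 21 -1" --pt "0 0 0 0 0 22 -1" --pt "0 0 0 0 0 23 -1" --pt "0 0 0 0 0 23.5 -1" --pt "0 0 0 0 0 24 -1" --pt "0 0 0 0 0 24 -1"

```text
time_s: 16.4
ee_pos: [565.9, 136.5, 72.4]
ee_rot: [179.9, -0.0, 81.9]
force: [-1.4, -2.0, 5.6]
gripper_width: 39.1
gripper_force: 25.0
```

>>> carry_out --pt "0 0 0 0 0 -1 1" --pt "0 0 0 0 0 -1 1" --pt "0 0 0 0 0 -1 1" --pt "0 0 0 0 0 -1 1" --pt "0 0 0 0 0 -1 1" --pt "0 0 0 0 0 -30 1" --pt "0 0 0 0 0 -70 1" --pt "0 0 0 -20 0 -90 1" --pt "0 0 0 -65 -1 -90 1" --pt "0 0 0 -113 -2 -90 1" --pt "0 0 0 -160 -3 -80 1" --pt "0 0 0 -208 -4 -70 1" --pt "0 0 0 -255 -5 -60 1" --pt "0 0 0 -300 -5.5 -40 1" --pt "0 0 0 -340 -5.5 -10 1" --pt "0 0 0 -347.2 -5.5 25 1" --pt "0 0 0 -347.2 -5.5 25 1"

```text
time_s: 18.1
ee_pos: [507.7, -206.6, 42.5]
ee_rot: [-179.5, -0.1, 81.7]
force: [-0.6, 0.1, 0.2]
gripper_width: 91.2
gripper_force: 0.0
```

```bash
python3 - <<'E'
from rings import *
s=state(); im=grab_frame('wrist'); print(s['time_s'],s['ee_pos'].round(2),s['gripper_width'])
C=cam('wrist',s)
for n,z in (('red',15),('yellow',84)):
    for c in blobs(im,n,200)[:2]: print(n,c[:,0].mean(0).round(),cv2.contourArea(c),*circ(ray(c[:,0]+0.,z,C)))
top=grab_frame('top')
for n in('yellow','red','blue'):
    for c in blobs(top,n,20): print('top',n,c[:,0].mean(0).round(),cv2.contourArea(c))
E
```

```text
18.1 [ 507.7  -206.64   42.47] 91.17425812534586
red [325. 219.] 2719.5 [ 511.68304955 -205.41510981] 22.972577499265675
yellow [478. 261.] 487.5 [ 585.74773216 -213.43700889] 8.239327888306638
top yellow [229. 217.] 188.5
top red [262. 121.] 113.5
top blue [321.  30.] 38168.5
top blue [364. 150.] 280.5
```

>>> carry_out --pt "0 0 0 0 0 15 1" --pt "0 0 0 0 0 30 1" --pt "0 0 0 0 0 41 1" --pt "0 0 0 0 0 41 1" --pt "0 0 0 0 0 41 1" --pt "0 0 0 0 0 41 1" --pt "0 0 0 0 0 41 -1" --pt "0 0 0 0 0 41 -1" --pt "0 0 0 0 0 41 -1" --pt "0 0 0 0 0 41 -1" --pt "0 0 0 0 0 41 -1" --pt "0 0 0 0 0 41 -1" --pt "0 0 0 0 0 41 -1" --pt "0 0 0 0 0 41 -1" --pt "0 0 0 0 0 41 -1" --force 25

```text
time_s: 19.7
ee_pos: [511.4, -206.5, 5.4]
ee_rot: [180.0, -0.0, 81.9]
force: [-0.2, 0.2, 0.2]
gripper_width: 46.5
gripper_force: 25.0
```

>>> carry_out --pt "0 0 0 0 0 -45 -1" --pt "0 0 0 0 0 -90 -1" --pt "0 0 0 20 0 -122 -1" --pt "0 0 0 70 1 -122 -1" --pt "0 0 0 120 2 -122 -1" --pt "0 0 0 170 3 -122 -1" --pt "0 0 0 220 4 -122 -1" --pt "0 0 0 270 5 -122 -1" --pt "0 0 0 320 5.5 -122 -1" --pt "0 0 0 340 5.5 -122 -1" --pt "0 0 0 347.2 5.5 -122 -1" --pt "0 0 0 347.2 5.5 -122 -1" --pt "0 0 0 347.2 5.5 -122 -1" --pt "0 0 0 347.2 5.5 -115 -1" --pt "0 0 0 347.2 5.5 -108 -1" --pt "0 0 0 347.2 5.5 -101 -1" --pt "0 0 0 347.2 5.5 -95 -1" --pt "0 0 0 347.2 5.5 -90 -1" --pt "0 0 0 347.2 5.5 -90 -1"

```text
time_s: 21.6
ee_pos: [565.1, 136.3, 94.4]
ee_rot: [-179.9, 0.0, 81.9]
force: [-0.2, -0.7, -0.4]
gripper_width: 46.3
gripper_force: 25.0
```

>>> carry_out --pt "0 0 0 0 0 3 -1" --pt "0 0 0 0 0 5 -1" --pt "0 0 0 0 0 7 -1" --pt "0 0 0 0 0 8 -1" --pt "0 0 0 0 0 9 -1" --pt "0 0 0 0 0 9.5 -1" --pt "0 0 0 0 0 10 -1" --pt "0 0 0 0 0 10 -1"

```text
time_s: 22.4
ee_pos: [565.7, 136.6, 86.4]
ee_rot: [180.0, -0.0, 81.9]
force: [-1.3, -0.2, 5.2]
gripper_width: 46.2
gripper_force: 25.0
```

>>> carry_out --pt "0 0 0 0 0 -1 1" --pt "0 0 0 0 0 -1 1" --pt "0 0 0 0 0 -1 1" --pt "0 0 0 0 0 -1 1" --pt "0 0 0 0 0 -1 1" --pt "0 0 0 0 0 -30 1" --pt "0 0 0 0 0 -70 1" --pt "0 0 0 0 0 -100 1" --pt "0 0 0 -50 0 -110 1" --pt "0 0 0 -100 0 -110 1" --pt "0 0 0 -150 0 -110 1" --pt "0 0 0 -200 0 -110 1" --pt "0 0 0 -200 0 -110 1" --pt "0 0 0 -200 0 -110 1"

```text
time_s: 23.8
ee_pos: [537.3, -62.4, 195.4]
ee_rot: [180.0, -0.0, 81.8]
force: [0.2, -0.2, 0.5]
gripper_width: 91.3
gripper_force: 0.0
```

```bash
python3 - <<'E'
from rings import *
s=state(); im=grab_frame('scene'); print(s['time_s'],s['ee_pos'].round(1))
C=cam('scene');print(proj([[565.6,136.5,z] for z in(50,70,84,96,106)],C).round(1).tolist())
cv2.imwrite('pics/s9.png',cv2.resize(im[140:240,340:480,::-1],None,fx=5,fy=5,interpolation=cv2.INTER_CUBIC))
E
```

```text
23.8 [537.3 -62.4 195.4]
[[405.4, 185.3], [406.8, 177.7], [407.9, 172.4], [408.7, 167.7], [409.5, 163.7]]
```

View pics/s9.png

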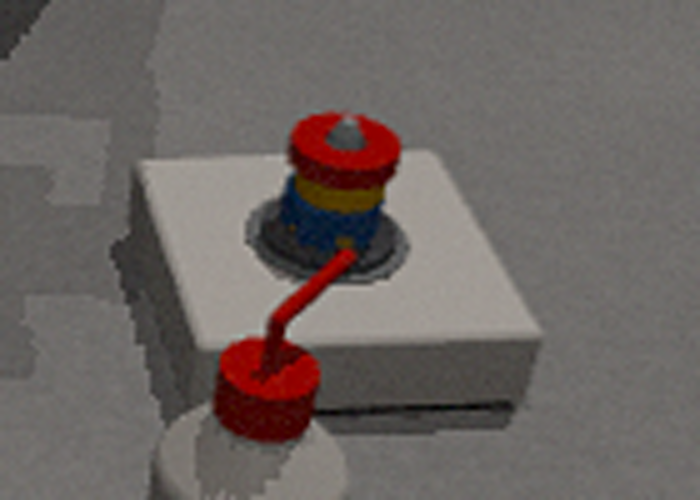

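The scene crop shows blue, yellow and red stacked flush on the post, whose tip stands above the red ring at (347,130). A brass bar end shows in a collar slot at (345,242). All seated, so I'm handing in.

```bash
python3 -c "
from workcell import workorder
print(workorder.job_done())"
```

```text
the job is handed in; nothing more can be done
None
```

The collar, spacer and lock ring are on the spindle in that order, each pushed home. The collar's slots are over the brass cross and nothing else was touched. I handed the job in at about 24 s of the 72 s allowed.

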